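Take the bore of a jar's mouth with a telescoping gauge

TASK

Take the telescoping bore gauge from its tray and put it, still closed, fully home in the mouth of the cream jar with the blue band, with its flange on the rim; then press the red button so that the plungers spring out to the wall, and let the button up to lock them. Draw the gauge out and stand it back upright in the middle of its tray, gently and still locked at the size of the mouth. The unglazed jars are brittle, so keep contact with them light (under 50 N), and leave everything else as it stands.

Things in the scene. Friction and masses are not known exactly. Their poses are not given: they have to be found in the camera images.
- jar: The jar to be gauged: cream unglazed stoneware with a blue band round its 118 mm wide belly, fixed on a white round plaster bat (150 mm wide, 12 mm thick). Origin: centre of the bat's underside, on the table; z up. Mouth: a straight round bore 48.5 mm wide, 45 mm deep, opening upward in a 62 mm wide neck, flat sharp-edged rim 140 mm up. It cracks at more than 50 N.
- rim_level (a point): Point at the height of the jar's rim, 140 mm straight above the jar's origin. It is NOT the centre of the mouth: the jar is hand-thrown and the mouth's axis stands 3.5 mm to one side of this point, in a direction that differs each time and is not measured; feel it out (the rim pushes up on the side away from the mouth) or see it.
- other_jar: A terracotta jar with a green band on its own bat, same outer shape, narrower mouth (40 mm): not to be gauged. Fixed. Origin: centre of the bat's underside. The two jars may stand either way round.
- tray: Low square wooden parking tray for the gauge, 120 x 120 mm outside, 5 mm thick cork-lined floor, 5 mm thick walls 14 mm high; fixed. Origin: centre of its underside, on the table.
- gauge: Telescoping bore gauge, upright in the tray at the start; loose, about 0.3 kg, 112 mm high. Origin: centre of its flat underside, z up its axis. Measuring head: steel, 46 mm wide with 1 mm chamfers, 0 to 40 mm up (1.25 mm play all round in the bore), waisted to 26 mm between 10 and 28 mm, where two brass plungers slide out along the gauge's +y and -y, 19 mm up.
- flange_face (a point): Centre of the washer's underside on the gauge's aluminium stop flange with a black rubber washer under it, 68 mm wide and 5 mm thick together, 40 mm above the gauge's underside. It rests on the jar's rim when the head is fully home; the gauge's origin is then 100 mm above the jar's origin. Let go, the gauge stays there upright.
- handle_mid (a point): Middle of the gauge's blue square handle: 24 x 24 mm, from 45 to 100 mm above the gauge's underside, its sides square to the gauge's x and y; this point is 72.5 mm up on the axis.
- button_top (a point): Centre of the top face of the red round lock button (18 mm wide, standing 12 mm above the handle) on the gauge's axis, 112 mm above its underside when the button is up.
- lock_button (a joint): How far the lock button is pressed down, m: 0 up, 0.006 fully down. A spring returns it: it takes 7 N to start and 10 N fully down. Up, it clamps the plungers (locked); pressed 2 mm or more it frees them and they spring out at once; let go, it clamps them where they stand.
- plunger_a (a joint): How far the plunger at the +y side has slid out, m: about 0 at the start, 0.005 to 0.0075 when it touches the bore of the jar, 0.011 fully out; the other one slides alike on its own spring. Springs push them out with 1 to 2 N, only while the button is pressed. Freed outside the bore they go fully out and the head no longer fits.
- tip_a (a point): Outermost point of the plunger at the gauge's +y side, 18 mm from the axis when retracted.
- tip_b (a point): Outermost point of the plunger at the gauge's -y side, 18 mm from the axis when retracted.
- lid: small terracotta lid with a knob, 72 mm wide, 28 mm high; bystander. Origin: on its underside.
- cup: unglazed cream cup, 72 mm wide, 75 mm high; bystander. Origin: on its underside.
- rib: wooden rib, a flat board 100 x 55 x 8 mm; bystander. Origin: on its underside.
- glaze_brush: brush lying on the table; bystander. Origin: on its underside.
- clay_knife: flat wooden-handled knife lying on the table; bystander. Origin: on its underside.
- glaze_pot: glaze jar with white cap, 64 mm wide, 85 mm high; bystander. Origin: on its underside.
- slip_bottle: grey bottle with red cap, 56 mm wide, 130 mm high; bystander. Origin: on its underside.
Not all that is in view belongs to the job. There is more than one size of the tray; the one meant has the size given above. Leave any orange look-alike of the gauge alone.

How it is judged:
By the outcome, as a careful person would: the job done as asked, in the order asked, and still so for the second after the job is handed in, with the robot touching nothing.
It also fails if it takes over 72 s, if anything falls off the work surface, if the arm or the gripper's body presses on something with over 40 N, if the wrist force passes 120 N, or if a joint passes its speed limit or range.

ROBOT

A 7-joint arm with a two-finger parallel gripper is mounted at the origin on the work surface. World frame = base frame: x ahead of the robot, y to its left, z up, the work surface at z = 0. Lengths are in m, angles in rad, forces in N, time in s.
With the tool pointing down it reaches from about 0.4 to 0.85 m from the base axis. Payload 10.4 kg.
Tool frame: the origin (TCP) lies on the mounting face of the last link; the fingertips stand r.tips_ahead ahead of it and the grasp point (between the pads) lies 164 mm ahead of it (r.tips_ahead is the distance from the TCP to the fingertips, in m); z points along the fingers, y is the line along which they close (so a half turn about z gives the same grasp; the last joint's range is limited). The gripper opens to 87 mm and grips with 3 to 60 N. Pads are 19 mm wide; open, the fingers measure 117 mm over their backs; the gripper's body (75 mm by 190 mm) begins 51 mm behind the grasp point.
Start: joints at [1.268, 0.332, -0.065, 1.46, 0.022, 1.35, -0.088], TCP at [0.173, -0.601, 0.405] pointing down, gripper open.
Joint ranges: [-2.6, 2.6], [-0.5, 2.12], [-1.47, 1.34], [0.16, 2.42], [-1.27, 4.41], [0.06, 2.06], [-2.6, 2.6]. Speed limits (rad/s): [2.22, 2.22, 2.79, 2.79, 3.14, 3.14, 3.14].

INTERFACE

Orientations are given as a unit quaternion [x, y, z, w].
In Python, from bench import telemetry, imaging, job, r gives the robot as it stands.
- The arm moves only by the tool move_arm, never from a script. Its argument "steps" is a list of rows, each an object of numbers: "dx", "dy", "dz": the shift along the tool's x, y, z in cm; "spin": the turn about the tool's z in rad. In form: [{"dx": .., "dy": .., "dz": .., "spin": ..}, ...]. A call has 1 to 12 rows; each row shifts and turns the commanded pose from where the row before left it, along the tool's axes as they then stand; what a row does not reach is not made up. A row lasts 1/10 s, in which the tool goes at most 50 mm and 8.59 degrees, less where a joint would pass 70% of its speed; a pose out of reach is approached as far as the arm can. A call with a gripper value outside its range is refused whole. "claw" is the finger opening in cm, from 0 to 8.7, set as the call begins (left out, the last holds). The fingers move at their own pace and stop on an object; "squeeze" is the grip in N (left out, the last holds). Time passes only in rows, so rows that do not move let the fingers close. It gives the time, the measured TCP pose, the force, the opening and the grip force at its end, in the units of the state.
- telemetry.read_state(): the state, without advancing time (a new reading comes with each control period).
- imaging.camera(name): name is "scene" or "top" or "wrist"; returns a dict with "img" (480x640x3 uint8, red, green, blue), "camera_matrix" (3x3 intrinsics, pixels), "R" (3x3) and "t" (3): a world point X has camera coordinates R X + t. Camera axes: x right, y down, z forward; pixel columns grow to the right and rows downward; lengths in m; the calibration is good to about 2 mm. A picture is of the moment at which its call begins. There is no depth.
- job.close_job(): hands the job in; it is judged then, once.
The state is a dict: "time": time; "joint_positions": joint angles; "joint_vel": joint speeds; "joint_torque": joint torques, N m; "ee_pos": TCP position; "eef_rot": TCP orientation; "ft_force": force on the tool from outside, world axes, zero at the start; "torque": the same for the moment, N m; "width": finger opening in m; "grip_force": force on a finger pad.
Only numpy, scipy, OpenCV 4.12 (cv2) and the standard library are available. Lean on these libraries where they do the work, as an engineer would, in place of code of your own. Each camera call takes 0.05 s, during which the arm holds its last target. There are 200 camera calls.

## Working session

There is one attempt and no reset: what is moved stays moved. The work goes in short steps, Python scripts to look and compute and a tool call to move; the robot and the scene stay as the last step left them, time stands still between calls to the robot, and variables do not carry over. Pictures are saved under pics/ and viewed, at most 10 in all, crops included, and the job is handed in when it is done.

Besides the shell and the picture viewer there is one more tool, called after "Call:" as name([rows], argument=value, ...), one row to a line, values as JSON. move_arm: Moves the arm, as the interface text tells. Its arguments: {"type":"object","properties":{"steps":{"type":"array","items":{"type":"object","properties":{"dx":{"type":"number"},"dy":{"type":"number"},"dz":{"type":"number"},"spin":{"type":"number"}}}},"claw":{"type":"number"},"squeeze":{"type":"number"}},"required":["steps"]}

```bash
mkdir -p pics; ls
cat > h.py <<'E'
import numpy as np, cv2
from bench import telemetry, imaging, job, r
def cam(n,f=None):
    c=imaging.camera(n)
    if f: cv2.imwrite('pics/'+f,c['img'][:,:,::-1])
    return c
def ray(c,u,v,z):
    d=c['R'].T@np.linalg.solve(c['camera_matrix'],[u,v,1.]); o=-c['R'].T@c['t']
    return o+d*(z-o[2])/d[2]
def proj(c,X):
    p=c['camera_matrix']@(c['R']@np.array(X)+c['t']); return p[:2]/p[2]
E
python3 - <<'E'
from h import *
for n in('top','scene'):
    c=cam(n,n+'1.png'); print(n,c['camera_matrix'],-c['R'].T@c['t'],c['R'][2]); np.savez(n+'1.npz',**c)
s=telemetry.read_state();print(s,r.tips_ahead)
E
```

```text
pics
top [[513.23472046   0.         325.69409355]
 [  0.         513.23472046 245.25172662]
 [  0.           0.           1.        ]] [0.34024522 0.0114218  1.2552675 ] [ 0.15654661 -0.00898215 -0.98762973]
scene [[500.70901253   0.         321.03486431]
 [  0.         500.70901253 235.09899172]
 [  0.           0.           1.        ]] [1.41880801 0.23856771 0.79772758] [-0.78512072 -0.19235364 -0.58871516]
{'time': 0.1, 'joint_positions': array([ 1.2683923 ,  0.33280613, -0.06470407,  1.46084214,  0.02155508,
        1.34992041, -0.08849688]), 'joint_vel': array([ 0.00114816, -0.00264771, -0.00194603, -0.00158603, -0.00077642,
        0.0004633 , -0.00175513]), 'joint_torque': array([ 1.09346478e-03, -6.24547505e+01,  2.44090240e-02, -3.90720463e+01,
       -6.13524229e-02,  3.65393038e-02,  2.33804758e-05]), 'ee_pos': array([ 0.17258847, -0.60057809,  0.40404219]), 'eef_rot': array([ 9.90228346e-01,  1.39453973e-01, -9.60749411e-05, -6.34398687e-04]), 'ft_force': array([-0.46504793,  1.01333301, -0.56384672]), 'torque': array([-6.30384868e-02, -6.07672670e-02,  9.64051938e-05]), 'grip_force': 0.0, 'width': 0.08709234292078573} 0.1822
```

View pics/top1.png

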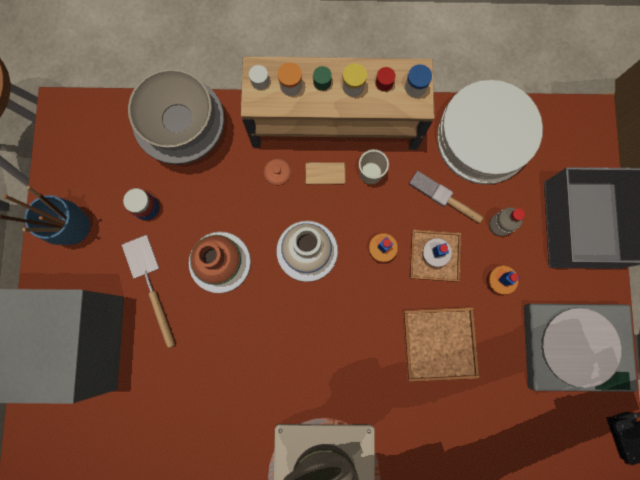

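View pics/scene1.png

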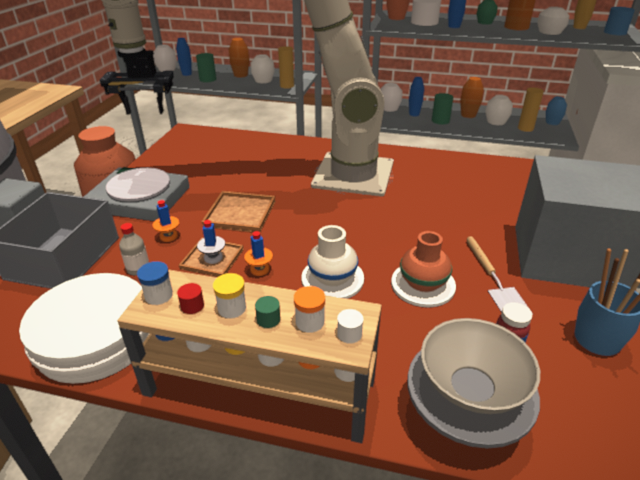

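The gauge with the white/aluminium flange stands in the smaller tray, at top (437,254) and scene (209,245). Its orange look-alikes are at top (383,248) and (504,281). The cream jar is at top (307,249) and the terracotta jar at (216,262).

Run:
```python
from h import *
c=dict(np.load('top1.npz')); im=c['img']; hsv=cv2.cvtColor(im,cv2.COLOR_RGB2HSV)
def blob(m,x0,y0,x1,y1):
    k=np.zeros(m.shape,np.uint8);k[y0:y1,x0:x1]=m[y0:y1,x0:x1]*255
    cs,_=cv2.findContours(k,cv2.RETR_EXTERNAL,cv2.CHAIN_APPROX_NONE); q=max(cs,key=cv2.contourArea); return q
H,S,V=hsv[...,0].astype(int),hsv[...,1].astype(int),hsv[...,2].astype(int)
white=(S<50)&(V>130)
q=blob(white,415,235,460,280);e=cv2.fitEllipse(cv2.convexHull(q));print('flange',e,ray(c,*e[0],.045))
red=((H<6)|(H>174))&(S>200)&(V>150)
q=blob(red,430,240,455,260);m=cv2.minEnclosingCircle(q);print('btn',m,ray(c,*m[0],.112))
blue=(H>105)&(H<130)&(S>150)
q=blob(blue,428,240,455,262);print('handle',cv2.minAreaRect(q))
wood=(H>6)&(H<22)&(S>60)&(V>90)
for b in((405,225,468,288),(400,300,485,385)):
    q=blob(wood,*b);m=cv2.minAreaRect(q);P=[ray(c,*p,.014) for p in cv2.boxPoints(m)]
    print('tray',m,np.mean(P,0),np.linalg.norm(P[0]-P[1]),np.linalg.norm(P[1]-P[2]), [np.round(p,3) for p in P])
q=blob(white,272,218,342,282);e=cv2.fitEllipse(cv2.convexHull(q));print('bat',e,ray(c,*e[0],.012))
q=blob(V<110,296,230,320,252);e=cv2.fitEllipse(q);print('mouth',e,ray(c,*e[0],.14))
w=cam('wrist','w1.png');print(w['camera_matrix'],w['R'],-w['R'].T@w['t'])
s=telemetry.read_state()
```

```text
flange ((436.8542175292969, 252.08111572265625), (27.376203536987305, 28.1749324798584), 133.0941619873047) [ 0.51820569 -0.26518156  0.045     ]Traceback (most recent call last):
  File "<stdin>", line 10, in <module>
  File "<stdin>", line 5, in blob
ValueError: max() iterable argument is empty
```

Run:
```python
from h import *
c=dict(np.load('top1.npz')); im=c['img']; hsv=cv2.cvtColor(im,cv2.COLOR_RGB2HSV)
def blob(n,m,x0,y0,x1,y1):
    k=np.zeros(m.shape,np.uint8);k[y0:y1,x0:x1]=m[y0:y1,x0:x1]*255
    cs,_=cv2.findContours(k,cv2.RETR_EXTERNAL,cv2.CHAIN_APPROX_NONE)
    if not cs: print(n,'none'); return None
    return max(cs,key=cv2.contourArea)
H,S,V=hsv[...,0].astype(int),hsv[...,1].astype(int),hsv[...,2].astype(int)
white=(S<60)&(V>130)
q=blob('btn',((H<8)|(H>170))&(S>150)&(V>110),430,240,455,260)
if q is not None: m=cv2.minEnclosingCircle(q);print('btn',m,ray(c,*m[0],.112))
for b in((405,225,468,288),(400,300,485,385)):
    q=blob('t',(H>6)&(H<22)&(S>60)&(V>90),*b);m=cv2.minAreaRect(q);P=[ray(c,*p,.014) for p in cv2.boxPoints(m)]
    print('tray',m,np.mean(P,0),np.linalg.norm(P[0]-P[1]),np.linalg.norm(P[1]-P[2]), [np.round(p,3) for p in P])
q=blob('b',white,272,218,342,282);e=cv2.fitEllipse(cv2.convexHull(q));print('bat',e,ray(c,*e[0],.012))
q=blob('m',V<110,296,230,320,252)
if q is not None: e=cv2.fitEllipse(q);print('mouth',e,ray(c,*e[0],.14))
w=cam('wrist','w1.png');print(w['camera_matrix'],w['R'],-w['R'].T@w['t'])
s=telemetry.read_state();print(s['ee_pos'])
```

```text
btn ((443.29998779296875, 248.0), 3.448293924331665) [ 0.5178141  -0.26470255  0.112     ]
tray ((436.0, 256.0), (62.0, 62.0), 90.0) [ 0.51378719 -0.26999028  0.014     ] 0.15348871286506968 0.15331382226609847 [array([ 0.59 , -0.195,  0.014]), array([ 0.591, -0.349,  0.014]), array([ 0.438, -0.343,  0.014]), array([ 0.437, -0.193,  0.014])]
tray ((442.0, 342.0), (84.0, 84.0), 90.0) [ 0.30754031 -0.27911533  0.014     ] 0.20324623336965972 0.19724319488436637 [array([ 0.405, -0.18 ,  0.014]), array([ 0.407, -0.383,  0.014]), array([ 0.21 , -0.376,  0.014]), array([ 0.208, -0.177,  0.014])]
bat ((306.65643310546875, 250.73902893066406), (60.39085006713867, 60.864990234375), 80.64865112304688) [0.52325155 0.0466     0.012     ]
mouth ((306.2791442871094, 240.772216796875), (19.454790115356445, 19.8110408782959), 71.50096893310547) [0.52658712 0.04412132 0.14      ]
[[414.71187694   0.         319.74746559]
 [  0.         414.71187694 234.65930023]
 [  0.           0.           1.        ]] [[ 0.27573952 -0.96123086 -0.00172011]
 [-0.92791591 -0.26664896  0.26051947]
 [-0.25087802 -0.07023939 -0.96546706]] [ 0.24138958 -0.58061693  0.38397661]
[ 0.17258058 -0.6006206   0.40414543]
```

View pics/w1.png

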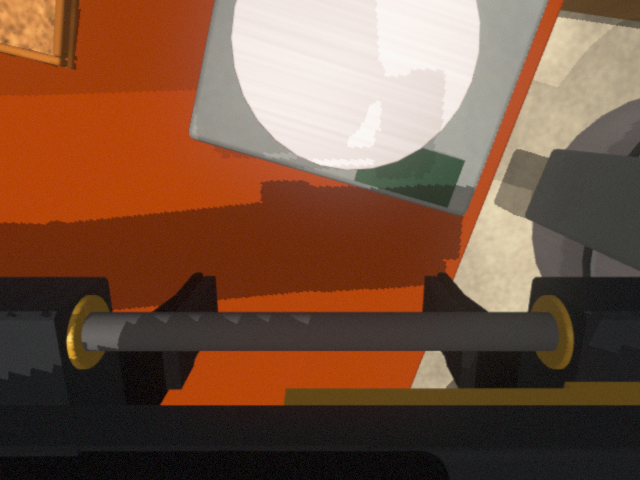

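The wrist view shows a bat-like plate on a grey block, and only the corner of the gauge tray. The camera looks ahead along tool x, so I'll move until the gauge is about 7 cm ahead.

Call:
move_arm([
  {"spin": 0.14},
  {"spin": 0.14},
  {"dx": 2.75,"dy": -3.36},
  {"dx": 2.75,"dy": -3.36},
  {"dx": 2.75,"dy": -3.36},
  {"dx": 2.75,"dy": -3.36},
  {"dx": 2.75,"dy": -3.36},
  {"dx": 2.75,"dy": -3.36},
  {"dx": 2.75,"dy": -3.36},
  {"dx": 2.75,"dy": -3.36},
  {"dx": 2.75,"dy": -3.36},
  {"dx": 2.75,"dy": -3.36},
])

```text
$.steps[0]: bad value
```

Call:
move_arm([
  {},
  {},
  {},
])

```text
$.steps[0]: bad value
```

Run:
```python
from h import *
c=cam('wrist','w2.png');np.savez('w2.npz',**c);s=telemetry.read_state();print(s['ee_pos'],s['eef_rot'],s['ft_force'])
print(proj(c,[.518,-.265,.112]),proj(c,[.518,-.265,.045]))
```

```text
[ 0.17258183 -0.60063724  0.40426698] [ 9.90232258e-01  1.39427043e-01 -7.67909533e-05 -4.10912650e-04] [-0.26644353 -0.70652536 -0.64078569]
[-229.81770237 -763.27542133] [ -78.8627765 -520.1862344]
```

View pics/w2.png

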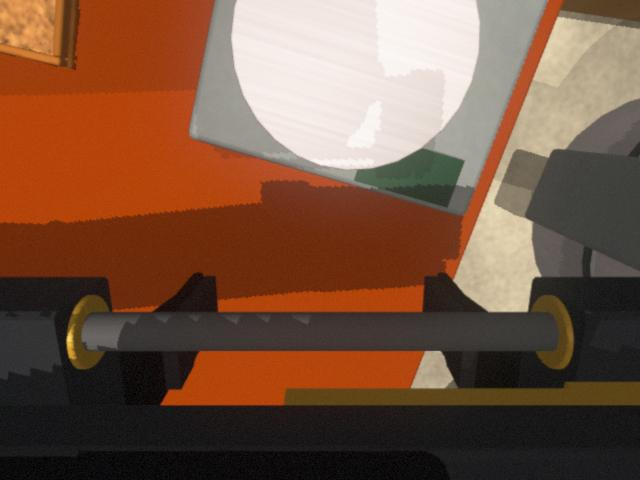

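The move was refused because every row needs all four fields, so the wrist view is unchanged.

Call:
move_arm([
  {"dx": 0,"dy": 0,"dz": 0,"spin": 0.14},
  {"dx": 0,"dy": 0,"dz": 0,"spin": 0.14},
  {"dx": 2.75,"dy": -3.36,"dz": 0,"spin": 0},
  {"dx": 2.75,"dy": -3.36,"dz": 0,"spin": 0},
  {"dx": 2.75,"dy": -3.36,"dz": 0,"spin": 0},
  {"dx": 2.75,"dy": -3.36,"dz": 0,"spin": 0},
  {"dx": 2.75,"dy": -3.36,"dz": 0,"spin": 0},
  {"dx": 2.75,"dy": -3.36,"dz": 0,"spin": 0},
  {"dx": 2.75,"dy": -3.36,"dz": 0,"spin": 0},
  {"dx": 2.75,"dy": -3.36,"dz": 0,"spin": 0},
  {"dx": 2.75,"dy": -3.36,"dz": 0,"spin": 0},
  {"dx": 2.75,"dy": -3.36,"dz": 0,"spin": 0},
])

```text
time: 1.4
ee_pos: [0.4484, -0.2632, 0.4048]
eef_rot: [1.0, -0.0, 0.0, 0.0]
ft_force: [0.9, -0.7, -0.0]
width: 0.0868
grip_force: 0.0
```

Call:
move_arm([
  {"dx": 0,"dy": 0,"dz": 0,"spin": 0},
  {"dx": 0,"dy": 0,"dz": 0,"spin": 0},
  {"dx": 0,"dy": 0,"dz": 0,"spin": 0},
])

```text
time: 1.7
ee_pos: [0.447, -0.2658, 0.4046]
eef_rot: [1.0, -0.001, -0.0, 0.0]
ft_force: [0.3, -0.8, -0.3]
width: 0.0873
grip_force: 0.0
```

Run:
```python
from h import *
c=cam('wrist','w2.png');np.savez('w2.npz',**c);s=telemetry.read_state();print(s['ee_pos'])
print(proj(c,[.518,-.265,.112]),proj(c,[.518,-.265,.045]))
```

```text
[ 0.44686995 -0.26600512  0.40465209]
[318.84103471 123.42832585] [319.02206663 123.24347593]
```

View pics/w2.png

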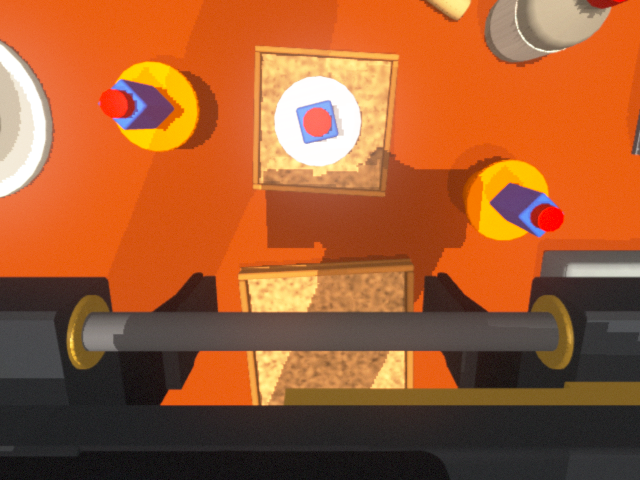

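The gauge is seen almost straight down at (318,121), with its handle turned roughly 10–15°. The tray corners are near (256,47), (397,54), (385,194) and (254,187).

Run:
```python
from h import *
c=dict(np.load('w2.npz')); hsv=cv2.cvtColor(c['img'],cv2.COLOR_RGB2HSV)
H,S,V=[hsv[...,i].astype(int) for i in range(3)]
def big(m,x0=270,y0=70,x1=368,y1=172):
    k=np.zeros(m.shape,np.uint8);k[y0:y1,x0:x1]=m[y0:y1,x0:x1]*255
    return cv2.convexHull(max(cv2.findContours(k,0,1)[0],key=cv2.contourArea))
b=cv2.minEnclosingCircle(big(((H<4)|(H>172))&(S>190),296,100,342,146));print('btn',b,ray(c,*b[0],.117))
q=big((H>100)&(H<135)&(S>110),290,90,350,150);m=cv2.minAreaRect(q);P=np.array([ray(c,*p,.105) for p in cv2.boxPoints(m)])
d=P[1]-P[0];print('handle',m,P.mean(0),np.linalg.norm(P[1]-P[0]),np.linalg.norm(P[2]-P[1]),np.degrees(np.arctan2(d[1],d[0])))
e=cv2.fitEllipse(big((S<60)&(V>140)));print('flange',e,ray(c,*e[0],.05))
P=np.array([ray(c,*p,.014) for p in[(256,47),(397,54),(385,194),(254,187)]]);print('tray',P.mean(0),P,[np.linalg.norm(P[i]-P[i-1]) for i in range(4)])
```

```text
Traceback (most recent call last):
ValueError: max() iterable argument is empty
```

Run:
```python
from h import *
c=dict(np.load('w2.npz')); hsv=cv2.cvtColor(c['img'],cv2.COLOR_RGB2HSV)
H,S,V=[hsv[...,i].astype(int) for i in range(3)]
print(hsv[121,318],hsv[135,318],hsv[110,303],hsv[121,280])
R,G,B=[c['img'][...,i].astype(int) for i in range(3)]
def big(n,m,x0=270,y0=70,x1=368,y1=172):
    k=np.zeros(m.shape,np.uint8);k[y0:y1,x0:x1]=m[y0:y1,x0:x1]*255
    return cv2.convexHull(max(cv2.findContours(k,0,1)[0],key=cv2.contourArea))
b=cv2.minEnclosingCircle(big('b',(R>150)&(G<100)&(B<110),296,100,342,146));print('btn',b,ray(c,*b[0],.117))
q=big('h',(B>R+40),290,90,350,150);m=cv2.minAreaRect(q);P=np.array([ray(c,*p,.105) for p in cv2.boxPoints(m)])
d=P[1]-P[0];print('handle',m,P.mean(0),np.linalg.norm(P[1]-P[0]),np.linalg.norm(P[2]-P[1]),np.degrees(np.arctan2(d[1],d[0])))
e=cv2.fitEllipse(big('f',(S<60)&(V>140)));print('flange',e,ray(c,*e[0],.05))
P=np.array([ray(c,*p,.014) for p in[(256,47),(397,54),(385,194),(254,187)]]);print('tray',P.mean(0),P,[np.linalg.norm(P[i]-P[i-1]) for i in range(4)])
```

```text
[  3 158 255] [  2 169 255] [108 110 251] [  0   1 255]
btn ((318.0, 135.0), 9.999999747378752e-05) [ 0.51099927 -0.26446346  0.117     ]
handle ((316.85296630859375, 121.41178131103516), (36.62287902832031, 35.410194396972656), 75.96376037597656) [ 0.5191272  -0.26369749  0.105     ] 0.022740362873114386 0.022957592317116613 -76.72183314610973
flange ((317.1916809082031, 120.76828002929688), (86.6422348022461, 89.91571807861328), 1.4294685125350952) [ 0.51987084 -0.26358992  0.05      ]
tray [ 0.51774149 -0.26837494  0.014     ] [[ 0.57877817 -0.21314312  0.014     ]
 [ 0.57316993 -0.32965519  0.014     ]
 [ 0.45620801 -0.32426579  0.014     ]
 [ 0.46280983 -0.20643566  0.014     ]] [np.float64(0.11616215640694239), np.float64(0.11664696499751744), np.float64(0.1170860234112479), np.float64(0.11801492354276541)]
```

Call:
move_arm([
  {"dx": 3.65,"dy": -0.12,"dz": 0,"spin": 0},
  {"dx": 3.6,"dy": -0.11,"dz": 0,"spin": 0},
  {"dx": 0,"dy": 0,"dz": 0,"spin": -0.116},
  {"dx": 0,"dy": 0,"dz": 0,"spin": -0.116},
  {"dx": 0,"dy": 0,"dz": 3.5,"spin": 0},
  {"dx": 0,"dy": 0,"dz": 3.5,"spin": 0},
  {"dx": 0,"dy": 0,"dz": 3.5,"spin": 0},
  {"dx": 0,"dy": 0,"dz": 3.5,"spin": 0},
  {"dx": 0,"dy": 0,"dz": 1.5,"spin": 0},
  {"dx": 0,"dy": 0,"dz": 0.7,"spin": 0},
  {"dx": 0,"dy": 0,"dz": 0,"spin": 0},
  {"dx": 0,"dy": 0,"dz": 0,"spin": 0},
])

```text
time: 2.95
ee_pos: [0.5207, -0.2629, 0.2443]
eef_rot: [0.993, 0.115, 0.001, 0.001]
ft_force: [-0.0, -0.5, 0.4]
width: 0.0873
grip_force: 0.0
```

Call:
move_arm([
  {"dx": 0,"dy": 0,"dz": 0,"spin": 0},
  {"dx": 0,"dy": 0,"dz": 0,"spin": 0},
  {"dx": 0,"dy": 0,"dz": 0,"spin": 0},
  {"dx": 0,"dy": 0,"dz": 0,"spin": 0},
  {"dx": 0,"dy": 0,"dz": 0,"spin": 0},
  {"dx": 0,"dy": 0,"dz": 0,"spin": 0},
  {"dx": 0,"dy": 0,"dz": 0,"spin": 0},
  {"dx": 0,"dy": 0,"dz": 0,"spin": 0},
], claw=2.0, squeeze=20)

```text
time: 3.75
ee_pos: [0.5202, -0.2625, 0.2427]
eef_rot: [0.993, 0.116, -0.0, 0.0]
ft_force: [-0.4, -0.3, -0.8]
width: 0.0311
grip_force: 0.0
```

Call:
move_arm([
  {"dx": 0,"dy": 0,"dz": 0,"spin": 0},
  {"dx": 0,"dy": 0,"dz": 0,"spin": 0},
  {"dx": 0,"dy": 0,"dz": 0,"spin": 0},
  {"dx": 0,"dy": 0,"dz": 0,"spin": 0},
  {"dx": 0,"dy": 0,"dz": 0,"spin": 0},
])

```text
time: 4.25
ee_pos: [0.5202, -0.2626, 0.2428]
eef_rot: [0.993, 0.116, 0.0, 0.0]
ft_force: [-0.1, -1.2, 0.1]
width: 0.0238
grip_force: 20.0
```

Call:
move_arm([
  {"dx": 0,"dy": 0,"dz": -1,"spin": 0},
  {"dx": 0,"dy": 0,"dz": -2.5,"spin": 0},
  {"dx": 0,"dy": 0,"dz": -3.5,"spin": 0},
  {"dx": 0,"dy": 0,"dz": -3.5,"spin": 0},
  {"dx": 0,"dy": 0,"dz": -3.5,"spin": 0},
  {"dx": 0,"dy": 0,"dz": -3.2,"spin": 0},
  {"dx": 0,"dy": 0,"dz": -1.5,"spin": 0},
  {"dx": 0,"dy": -2,"dz": 0,"spin": 0},
  {"dx": 0,"dy": -3.5,"dz": 0,"spin": 0},
])

```text
time: 5.15
ee_pos: [0.507, -0.2103, 0.4291]
eef_rot: [0.993, 0.114, -0.0, -0.0]
ft_force: [0.6, 0.9, -3.7]
width: 0.0242
grip_force: 20.0
```

Call:
move_arm([
  {"dx": 0.1,"dy": -3.5,"dz": 0,"spin": 0},
  {"dx": 0.1,"dy": -3.5,"dz": 0,"spin": 0},
  {"dx": 0.1,"dy": -3.5,"dz": 0,"spin": 0},
  {"dx": 0.1,"dy": -3.5,"dz": 0,"spin": 0},
  {"dx": 0.1,"dy": -3.5,"dz": 0,"spin": 0},
  {"dx": 0,"dy": -3.4,"dz": 0,"spin": 0},
  {"dx": 0,"dy": -2.5,"dz": 0,"spin": 0},
  {"dx": 0,"dy": -1,"dz": 0,"spin": 0},
  {"dx": 0,"dy": 0,"dz": 0,"spin": 0},
  {"dx": 0,"dy": 0,"dz": 0,"spin": 0},
  {"dx": 0,"dy": 0,"dz": 0,"spin": 0},
  {"dx": 0,"dy": 0,"dz": 0,"spin": 0},
])

```text
time: 6.35
ee_pos: [0.4566, 0.0285, 0.4295]
eef_rot: [0.993, 0.115, -0.0, -0.0]
ft_force: [-1.9, -0.5, -3.4]
width: 0.0241
grip_force: 20.0
```

Run:
```python
from h import *
c=cam('wrist','w3.png');np.savez('w3.npz',**c);s=telemetry.read_state();print(s['ee_pos'],s['eef_rot'],s['ft_force'],s['width'])
print(proj(c,[.5266,.0441,.14]),proj(c,[.523,.0466,.012]))
```

```text
[0.45654781 0.02876893 0.42959537] [ 9.93377897e-01  1.14892707e-01 -1.35133137e-04 -4.59412063e-05] [-0.67897427  0.27530429 -3.73627295] 0.024324993991295178
[321.64037402 122.49415581] [317.60130536 125.81517798]
```

View pics/w3.png

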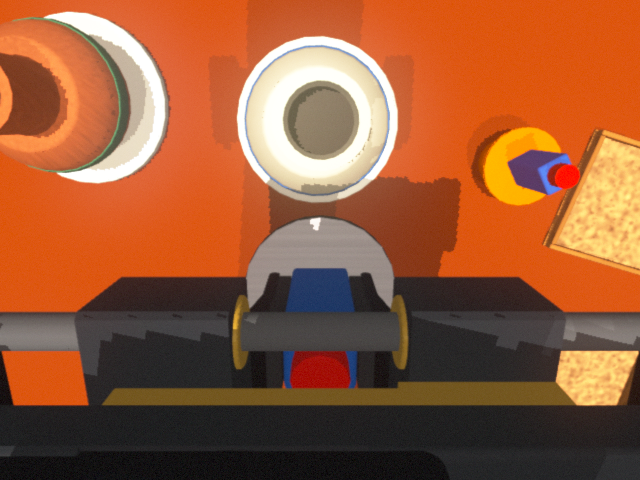

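The jar is directly ahead. Its mouth is near (322,120), with the bat ring centred near (318,119). The gauge hangs upright, and its flange front edge is at (320,217).

Run:
```python
from h import *
c=dict(np.load('w3.npz')); im=c['img']
g=cv2.cvtColor(im,cv2.COLOR_RGB2GRAY); s=telemetry.read_state(); T=s['ee_pos']
k=np.zeros_like(g);k[75:165,275:368]=(g[75:165,275:368]<175)*255
q=max(cv2.findContours(k,0,1)[0],key=cv2.contourArea);e=cv2.fitEllipse(cv2.convexHull(q))
M=ray(c,*e[0],.14);print('mouth',e,cv2.boundingRect(q),M,'diam',np.mean(e[1])/414.7*(-(c['R']@M+c['t'])[2]*-1))
# bat outline: non-orange in roi
S=cv2.cvtColor(im,cv2.COLOR_RGB2HSV)[...,1]
k[:]=0;k[25:215,225:412]=(S[25:215,225:412]<90)*255
cs=cv2.findContours(k,0,1)[0];q=cv2.convexHull(max(cs,key=cv2.contourArea));q=q[q[:,0,1]<185];e=cv2.fitEllipse(q)
Bt=ray(c,*e[0],.012);print('bat',e,Bt,'diam',np.mean(e[1])/414.7*(c['R']@Bt+c['t'])[2]); print('offset mm',(M-Bt)*1e3)
# flange top front edge (z = T-.2378+.045)
z=T[2]-.2378+.045; k[:]=0;k[205:270,235:405]=(S[205:270,235:405]<90)*255
cs=cv2.findContours(k,0,cv2.CHAIN_APPROX_NONE)[0];q=max(cs,key=cv2.contourArea)[:,0]
top={}
for x,y in q: top[x]=min(top.get(x,999),y)
P=np.array([ray(c,x,y,z) for x,y in top.items() if y<262 and 240<x<402])[:, :2]
P=P[::1];A=np.c_[2*P,np.ones(len(P))];sol=np.linalg.lstsq(A,(P**2).sum(1),rcond=None)[0]
rad=np.sqrt(sol[2]+sol[:2]@sol[:2]);d=sol[:2]-T[:2];print('flange',sol[:2],rad*1e3,'in tool mm',1e3*np.array([d@[.973,.229],d@[.229,-.973]]),len(P))
```

```text
mouth ((320.5885925292969, 119.62540435791016), (75.23516082763672, 77.9300765991211), 177.43002319335938) (283, 81, 76, 78) [0.5281381  0.04513779 0.14      ] diam 0.0479512801083335
bat ((317.0715637207031, 118.98572540283203), (160.68414306640625, 166.45037841796875), 177.8411102294922) [0.52882914 0.04845582 0.012     ] diam 0.1510081756399982
offset mm [ -0.69104599  -3.31802558 128.        ]
flange [0.45667423 0.02889919] 32.92226366914647 in tool mm [ 0.15283436 -0.09779599] 139
```

Call:
move_arm([
  {"dx": 1.5,"dy": 0.05,"dz": 0,"spin": 0},
  {"dx": 2.5,"dy": 0,"dz": 0,"spin": 0},
  {"dx": 2.2,"dy": 0,"dz": 0,"spin": 0},
  {"dx": 1.16,"dy": 0,"dz": 0,"spin": 0},
  {"dx": 0,"dy": 0,"dz": 1.5,"spin": 0},
  {"dx": 0,"dy": 0,"dz": 2,"spin": 0},
  {"dx": 0,"dy": 0,"dz": 1,"spin": 0},
  {"dx": 0,"dy": 0,"dz": 0.2,"spin": 0},
  {"dx": 0,"dy": 0,"dz": 0,"spin": 0},
  {"dx": 0,"dy": 0,"dz": 0,"spin": 0},
  {"dx": 0,"dy": 0,"dz": 0,"spin": 0},
])

```text
time: 7.5
ee_pos: [0.5282, 0.0462, 0.3836]
eef_rot: [0.993, 0.116, 0.001, 0.0]
ft_force: [-1.0, 0.2, -3.1]
width: 0.0239
grip_force: 20.0
```

Call:
move_arm([
  {"dx": 0,"dy": 0,"dz": 0.1,"spin": 0},
  {"dx": 0,"dy": 0,"dz": 0.1,"spin": 0},
  {"dx": 0,"dy": 0,"dz": 0.1,"spin": 0},
  {"dx": 0,"dy": 0,"dz": 0.1,"spin": 0},
  {"dx": 0,"dy": 0,"dz": 0.1,"spin": 0},
  {"dx": 0,"dy": 0,"dz": 0.1,"spin": 0},
  {"dx": 0,"dy": 0,"dz": 0.05,"spin": 0},
  {"dx": 0,"dy": 0,"dz": 0,"spin": 0},
])

```text
time: 8.3
ee_pos: [0.5281, 0.0461, 0.3761]
eef_rot: [0.993, 0.116, -0.0, 0.0]
ft_force: [0.7, 1.4, -2.3]
width: 0.0241
grip_force: 20.0
```

Call:
move_arm([
  {"dx": 0,"dy": 0,"dz": 0.1,"spin": 0},
  {"dx": 0,"dy": 0,"dz": 0.1,"spin": 0},
  {"dx": 0,"dy": 0,"dz": 0.05,"spin": 0},
  {"dx": 0,"dy": 0,"dz": 0,"spin": 0},
])

```text
time: 8.7
ee_pos: [0.5281, 0.0461, 0.3736]
eef_rot: [0.993, 0.116, -0.0, 0.0]
ft_force: [0.3, -0.7, -3.1]
width: 0.0237
grip_force: 20.0
```

Call:
move_arm([
  {"dx": 0,"dy": 0,"dz": 0.2,"spin": 0},
  {"dx": 0,"dy": 0,"dz": 0.2,"spin": 0},
  {"dx": 0,"dy": 0,"dz": 0.2,"spin": 0},
  {"dx": 0,"dy": 0,"dz": 0.2,"spin": 0},
  {"dx": 0,"dy": 0,"dz": 0.2,"spin": 0},
  {"dx": 0,"dy": 0,"dz": 0,"spin": 0},
])

```text
time: 9.3
ee_pos: [0.528, 0.0461, 0.3634]
eef_rot: [0.993, 0.116, -0.0, 0.0]
ft_force: [-0.4, 0.2, -2.4]
width: 0.024
grip_force: 20.0
```

Call:
move_arm([
  {"dx": 0,"dy": 0,"dz": 0.3,"spin": 0},
  {"dx": 0,"dy": 0,"dz": 0.3,"spin": 0},
  {"dx": 0,"dy": 0,"dz": 0.3,"spin": 0},
  {"dx": 0,"dy": 0,"dz": 0.3,"spin": 0},
  {"dx": 0,"dy": 0,"dz": 0.3,"spin": 0},
  {"dx": 0,"dy": 0,"dz": 0.3,"spin": 0},
  {"dx": 0,"dy": 0,"dz": 0.3,"spin": 0},
  {"dx": 0,"dy": 0,"dz": 0,"spin": 0},
])

```text
time: 10.1
ee_pos: [0.528, 0.0461, 0.3422]
eef_rot: [0.993, 0.116, -0.0, 0.0]
ft_force: [-0.5, -0.5, -2.6]
width: 0.0238
grip_force: 20.0
```

Still no force; about 4 mm to go. I'll continue in small steps.

Call:
move_arm([
  {"dx": 0,"dy": 0,"dz": 0.1,"spin": 0},
  {"dx": 0,"dy": 0,"dz": 0.1,"spin": 0},
  {"dx": 0,"dy": 0,"dz": 0.1,"spin": 0},
  {"dx": 0,"dy": 0,"dz": 0.05,"spin": 0},
  {"dx": 0,"dy": 0,"dz": 0.05,"spin": 0},
  {"dx": 0,"dy": 0,"dz": 0,"spin": 0},
  {"dx": 0,"dy": 0,"dz": 0,"spin": 0},
])

```text
time: 10.8
ee_pos: [0.5281, 0.0461, 0.3388]
eef_rot: [0.993, 0.116, 0.0, 0.0]
ft_force: [0.7, 0.1, -3.1]
width: 0.024
grip_force: 20.0
```

Call:
move_arm([
  {"dx": 0,"dy": 0,"dz": 0.05,"spin": 0},
  {"dx": 0,"dy": 0,"dz": 0.05,"spin": 0},
  {"dx": 0,"dy": 0,"dz": 0.05,"spin": 0},
  {"dx": 0,"dy": 0,"dz": 0,"spin": 0},
  {"dx": 0,"dy": 0,"dz": 0,"spin": 0},
])

```text
time: 11.3
ee_pos: [0.5282, 0.0462, 0.3377]
eef_rot: [0.993, 0.116, 0.0, 0.0]
ft_force: [-2.6, -1.1, 5.8]
width: 0.0241
grip_force: 20.0
```

Call:
move_arm([
  {"dx": 0,"dy": 0,"dz": 0,"spin": 0},
  {"dx": 0,"dy": 0,"dz": 0,"spin": 0},
  {"dx": 0,"dy": 0,"dz": 0,"spin": 0},
  {"dx": 0,"dy": 0,"dz": 0,"spin": 0},
  {"dx": 0,"dy": 0,"dz": -0.1,"spin": 0},
  {"dx": 0,"dy": 0,"dz": -1,"spin": 0},
  {"dx": 0,"dy": 0,"dz": -2,"spin": 0},
  {"dx": 0,"dy": 0,"dz": -2,"spin": 0},
  {"dx": 0,"dy": 0,"dz": -1.9,"spin": 0},
  {"dx": 0,"dy": 0,"dz": 0,"spin": 0},
  {"dx": 0,"dy": 0,"dz": 0,"spin": 0},
], claw=5.0)

```text
time: 12.4
ee_pos: [0.5281, 0.0462, 0.4077]
eef_rot: [0.993, 0.116, 0.0, 0.0]
ft_force: [0.1, 0.5, -0.9]
width: 0.0498
grip_force: 0.0
```

Call:
move_arm([
  {"dx": 0,"dy": 0,"dz": 0,"spin": 0},
  {"dx": 0,"dy": 0,"dz": 0,"spin": 0},
  {"dx": 0,"dy": 0,"dz": 0,"spin": 0},
  {"dx": 0,"dy": 0,"dz": 0,"spin": 0},
  {"dx": 0,"dy": 0,"dz": 0,"spin": 0},
  {"dx": 0,"dy": 0,"dz": 0,"spin": 0},
  {"dx": 0,"dy": 0,"dz": 0,"spin": 0},
  {"dx": 0,"dy": 0,"dz": 0,"spin": 0},
  {"dx": 0,"dy": 0,"dz": 0,"spin": 0},
  {"dx": 0,"dy": 0,"dz": 0,"spin": 0},
], claw=0)

```text
time: 13.4
ee_pos: [0.5281, 0.0461, 0.4073]
eef_rot: [0.993, 0.116, 0.0, 0.0]
ft_force: [0.4, -0.0, -0.8]
width: 0.0005
grip_force: 0.0
```

Run:
```python
from h import *
s=telemetry.read_state();print(s['ee_pos'],s['ft_force'],s['width'])
c=cam('scene');u,v=map(int,proj(c,[.528,.046,.17]));im=c['img'][v-70:v+70,u-90:u+90,::-1]
cv2.imwrite('pics/s2.png',cv2.resize(im,None,fx=4,fy=4))
```

```text
[0.52810826 0.04611506 0.40725858] [ 0.44767166 -0.02072445 -0.75329696] 0.0005228051446997226
```

View pics/s2.png

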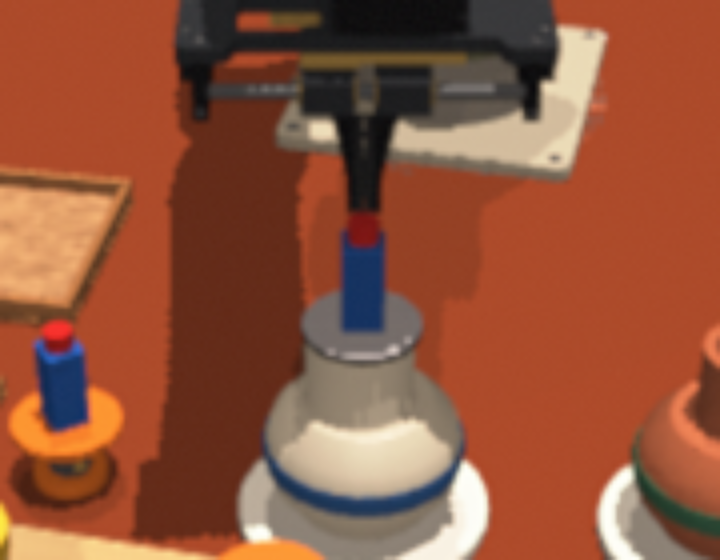

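The gauge stands upright with its flange flush on the rim, and the closed fingertips are right above the button at (362,215). Next is the press.

Call:
move_arm([
  {"dx": 0,"dy": 0,"dz": 0.5,"spin": 0},
  {"dx": 0,"dy": 0,"dz": 0.5,"spin": 0},
  {"dx": 0,"dy": 0,"dz": 0.2,"spin": 0},
  {"dx": 0,"dy": 0,"dz": 0.1,"spin": 0},
  {"dx": 0,"dy": 0,"dz": 0.1,"spin": 0},
  {"dx": 0,"dy": 0,"dz": 0.1,"spin": 0},
  {"dx": 0,"dy": 0,"dz": 0.1,"spin": 0},
  {"dx": 0,"dy": 0,"dz": 0,"spin": 0},
  {"dx": 0,"dy": 0,"dz": 0,"spin": 0},
])

```text
time: 14.35
ee_pos: [0.528, 0.0461, 0.3919]
eef_rot: [0.993, 0.116, -0.0, 0.0]
ft_force: [-3.8, -1.2, 7.3]
width: 0.0005
grip_force: 4.0
```

Call:
move_arm([
  {"dx": 0,"dy": 0,"dz": 0.1,"spin": 0},
  {"dx": 0,"dy": 0,"dz": 0.1,"spin": 0},
  {"dx": 0,"dy": 0,"dz": 0.05,"spin": 0},
  {"dx": 0,"dy": 0,"dz": 0,"spin": 0},
  {"dx": 0,"dy": 0,"dz": 0,"spin": 0},
  {"dx": 0,"dy": 0,"dz": 0,"spin": 0},
])

```text
time: 14.95
ee_pos: [0.528, 0.0461, 0.3895]
eef_rot: [0.993, 0.116, 0.0, 0.0]
ft_force: [-5.6, -0.3, 9.7]
width: 0.0007
grip_force: 4.4
```

Call:
move_arm([
  {"dx": 0,"dy": 0,"dz": -0.2,"spin": 0},
  {"dx": 0,"dy": 0,"dz": -0.3,"spin": 0},
  {"dx": 0,"dy": 0,"dz": -0.6,"spin": 0},
  {"dx": 0,"dy": 0,"dz": -0.7,"spin": 0},
  {"dx": 0,"dy": 0,"dz": 0,"spin": 0},
])

```text
time: 15.45
ee_pos: [0.5283, 0.0462, 0.4077]
eef_rot: [0.993, 0.116, 0.001, 0.0]
ft_force: [0.0, 0.1, 0.4]
width: 0.0005
grip_force: 0.0
```

Call:
move_arm([
  {"dx": 0,"dy": 0,"dz": 0,"spin": 0},
  {"dx": 0,"dy": 0,"dz": 0,"spin": 0},
  {"dx": 0,"dy": 0,"dz": 0,"spin": 0},
  {"dx": 0,"dy": 0,"dz": 0,"spin": 0},
  {"dx": 0,"dy": 0,"dz": 0,"spin": 0},
  {"dx": 0,"dy": 0,"dz": 0,"spin": 0},
  {"dx": 0,"dy": 0,"dz": 0,"spin": 0},
], claw=6.0)

```text
time: 16.15
ee_pos: [0.5281, 0.0461, 0.4067]
eef_rot: [0.993, 0.116, -0.0, 0.0]
ft_force: [0.2, 0.3, 0.3]
width: 0.0487
grip_force: 0.0
```

Now back down over the handle and grip.

Call:
move_arm([
  {"dx": 0,"dy": 0,"dz": 1.5,"spin": 0},
  {"dx": 0,"dy": 0,"dz": 2,"spin": 0},
  {"dx": 0,"dy": 0,"dz": 2,"spin": 0},
  {"dx": 0,"dy": 0,"dz": 1,"spin": 0},
  {"dx": 0,"dy": 0,"dz": 0.3,"spin": 0},
  {"dx": 0,"dy": 0,"dz": 0,"spin": 0},
  {"dx": 0,"dy": 0,"dz": 0,"spin": 0},
])

```text
time: 16.85
ee_pos: [0.5284, 0.0462, 0.3395]
eef_rot: [0.993, 0.116, 0.001, 0.0]
ft_force: [0.3, -0.9, 0.6]
width: 0.0598
grip_force: 0.0
```

Call:
move_arm([
  {"dx": 0,"dy": 0,"dz": 0,"spin": 0},
  {"dx": 0,"dy": 0,"dz": 0,"spin": 0},
  {"dx": 0,"dy": 0,"dz": 0,"spin": 0},
  {"dx": 0,"dy": 0,"dz": 0,"spin": 0},
  {"dx": 0,"dy": 0,"dz": 0,"spin": 0},
  {"dx": 0,"dy": 0,"dz": 0,"spin": 0},
  {"dx": 0,"dy": 0,"dz": 0,"spin": 0},
  {"dx": 0,"dy": 0,"dz": 0,"spin": 0},
  {"dx": 0,"dy": 0,"dz": 0,"spin": 0},
], claw=2.0, squeeze=20)

```text
time: 17.75
ee_pos: [0.5281, 0.0461, 0.3388]
eef_rot: [0.993, 0.116, 0.0, 0.0]
ft_force: [0.3, 0.0, 1.2]
width: 0.0242
grip_force: 20.0
```

Call:
move_arm([
  {"dx": 0,"dy": 0,"dz": -0.1,"spin": 0},
  {"dx": 0,"dy": 0,"dz": -0.2,"spin": 0},
  {"dx": 0,"dy": 0,"dz": -0.3,"spin": 0},
  {"dx": 0,"dy": 0,"dz": -0.3,"spin": 0},
  {"dx": 0,"dy": 0,"dz": 0,"spin": 0},
])

```text
time: 18.25
ee_pos: [0.5281, 0.0462, 0.3483]
eef_rot: [0.993, 0.116, 0.0, 0.0]
ft_force: [-1.6, -0.5, -1.7]
width: 0.0239
grip_force: 20.0
```

Call:
move_arm([
  {"dx": 0,"dy": 0,"dz": -0.4,"spin": 0},
  {"dx": 0,"dy": 0,"dz": -0.4,"spin": 0},
  {"dx": 0,"dy": 0,"dz": -0.4,"spin": 0},
  {"dx": 0,"dy": 0,"dz": -0.4,"spin": 0},
  {"dx": 0,"dy": 0,"dz": -0.4,"spin": 0},
  {"dx": 0,"dy": 0,"dz": -0.4,"spin": 0},
  {"dx": 0,"dy": 0,"dz": -0.4,"spin": 0},
  {"dx": 0,"dy": 0,"dz": -0.5,"spin": 0},
  {"dx": 0,"dy": 0,"dz": -1,"spin": 0},
  {"dx": 0,"dy": 0,"dz": -2,"spin": 0},
  {"dx": 0,"dy": 0,"dz": -2,"spin": 0},
  {"dx": 0,"dy": 0,"dz": 0,"spin": 0},
])

```text
time: 19.45
ee_pos: [0.5286, 0.0465, 0.4338]
eef_rot: [0.993, 0.116, 0.002, 0.0]
ft_force: [0.1, 0.1, -2.7]
width: 0.024
grip_force: 20.0
```

Call:
move_arm([
  {"dx": -0.4,"dy": 1.5,"dz": 0,"spin": 0},
  {"dx": -0.8,"dy": 3,"dz": 0,"spin": 0},
  {"dx": -0.95,"dy": 3.5,"dz": 0,"spin": 0},
  {"dx": -0.95,"dy": 3.5,"dz": 0,"spin": 0},
  {"dx": -0.95,"dy": 3.5,"dz": 0,"spin": 0},
  {"dx": -0.95,"dy": 3.5,"dz": 0,"spin": 0},
  {"dx": -0.95,"dy": 3.5,"dz": 0,"spin": 0},
  {"dx": -0.95,"dy": 3.5,"dz": 0,"spin": 0},
  {"dx": -0.8,"dy": 3,"dz": 0,"spin": 0},
  {"dx": -0.5,"dy": 1.83,"dz": 0,"spin": 0},
  {"dx": 0,"dy": 0,"dz": 0,"spin": 0},
  {"dx": 0,"dy": 0,"dz": 0,"spin": 0},
])

```text
time: 20.65
ee_pos: [0.5182, -0.2671, 0.4302]
eef_rot: [0.993, 0.116, -0.0, -0.001]
ft_force: [0.3, 0.2, -3.1]
width: 0.0238
grip_force: 20.0
```

Call:
move_arm([
  {"dx": 0,"dy": 0,"dz": 2,"spin": 0},
  {"dx": 0,"dy": 0,"dz": 3,"spin": 0},
  {"dx": 0,"dy": 0,"dz": 3.5,"spin": 0},
  {"dx": 0,"dy": 0,"dz": 3.5,"spin": 0},
  {"dx": 0,"dy": 0,"dz": 3,"spin": 0},
  {"dx": 0,"dy": 0,"dz": 1.7,"spin": 0},
  {"dx": 0,"dy": 0,"dz": 0.7,"spin": 0},
  {"dx": 0,"dy": 0,"dz": 0,"spin": 0},
  {"dx": 0,"dy": 0,"dz": 0,"spin": 0},
])

```text
time: 21.55
ee_pos: [0.5186, -0.2674, 0.258]
eef_rot: [0.993, 0.116, 0.001, 0.0]
ft_force: [-0.3, -0.0, -2.8]
width: 0.0237
grip_force: 20.0
```

Call:
move_arm([
  {"dx": 0,"dy": 0,"dz": 0.3,"spin": 0},
  {"dx": 0,"dy": 0,"dz": 0.3,"spin": 0},
  {"dx": 0,"dy": 0,"dz": 0.2,"spin": 0},
  {"dx": 0,"dy": 0,"dz": 0.1,"spin": 0},
  {"dx": 0,"dy": 0,"dz": 0.1,"spin": 0},
  {"dx": 0,"dy": 0,"dz": 0.05,"spin": 0},
  {"dx": 0,"dy": 0,"dz": 0.05,"spin": 0},
  {"dx": 0,"dy": 0,"dz": 0,"spin": 0},
  {"dx": 0,"dy": 0,"dz": 0,"spin": 0},
])

```text
time: 22.45
ee_pos: [0.518, -0.268, 0.2458]
eef_rot: [0.993, 0.116, 0.0, 0.0]
ft_force: [-0.8, -0.4, -3.0]
width: 0.0237
grip_force: 20.0
```

Call:
move_arm([
  {"dx": 0,"dy": 0,"dz": 0.05,"spin": 0},
  {"dx": 0,"dy": 0,"dz": 0.05,"spin": 0},
  {"dx": 0,"dy": 0,"dz": 0.05,"spin": 0},
  {"dx": 0,"dy": 0,"dz": 0.03,"spin": 0},
  {"dx": 0,"dy": 0,"dz": 0,"spin": 0},
  {"dx": 0,"dy": 0,"dz": 0,"spin": 0},
])

```text
time: 23.05
ee_pos: [0.518, -0.2679, 0.244]
eef_rot: [0.993, 0.116, 0.0, 0.0]
ft_force: [0.0, -0.6, -2.7]
width: 0.0237
grip_force: 20.0
```

Call:
move_arm([
  {"dx": 0,"dy": 0,"dz": 0.03,"spin": 0},
  {"dx": 0,"dy": 0,"dz": 0.03,"spin": 0},
  {"dx": 0,"dy": 0,"dz": 0,"spin": 0},
  {"dx": 0,"dy": 0,"dz": 0,"spin": 0},
])

```text
time: 23.45
ee_pos: [0.5181, -0.2679, 0.2438]
eef_rot: [0.993, 0.116, 0.0, 0.0]
ft_force: [-2.4, 0.8, 5.2]
width: 0.0238
grip_force: 20.0
```

Contact. I'll release, rise clear, and back off along −x so the wrist camera can see the tray.

Call:
move_arm([
  {"dx": 0,"dy": 0,"dz": 0,"spin": 0},
  {"dx": 0,"dy": 0,"dz": 0,"spin": 0},
  {"dx": 0,"dy": 0,"dz": 0,"spin": 0},
  {"dx": 0,"dy": 0,"dz": 0,"spin": 0},
  {"dx": 0,"dy": 0,"dz": 0,"spin": 0},
  {"dx": 0,"dy": 0,"dz": 0,"spin": 0},
  {"dx": 0,"dy": 0,"dz": -0.5,"spin": 0},
  {"dx": 0,"dy": 0,"dz": -2,"spin": 0},
  {"dx": 0,"dy": 0,"dz": -3.5,"spin": 0},
  {"dx": 0,"dy": 0,"dz": -3.5,"spin": 0},
  {"dx": 0,"dy": 0,"dz": -3.5,"spin": 0},
], claw=6.0)

```text
time: 24.55
ee_pos: [0.5178, -0.2678, 0.3752]
eef_rot: [0.993, 0.116, 0.0, 0.0]
ft_force: [-0.2, -0.8, -0.3]
width: 0.0597
grip_force: 0.0
```

Call:
move_arm([
  {"dx": -2.3,"dy": 0,"dz": -2,"spin": 0},
  {"dx": -2.4,"dy": 0,"dz": -1,"spin": 0},
  {"dx": -2.3,"dy": 0,"dz": 0,"spin": 0},
  {"dx": 0,"dy": 0,"dz": 0,"spin": 0},
  {"dx": 0,"dy": 0,"dz": 0,"spin": 0},
  {"dx": 0,"dy": 0,"dz": 0,"spin": 0},
])

```text
time: 25.15
ee_pos: [0.4505, -0.2835, 0.4034]
eef_rot: [0.993, 0.116, 0.0, -0.0]
ft_force: [0.7, -0.6, -0.3]
width: 0.0598
grip_force: 0.0
```

Run:
```python
from h import *
c=cam('wrist','w4.png');np.savez('w4.npz',**c);s=telemetry.read_state();print(s['time'],s['ee_pos'])
S=cv2.cvtColor(c['img'],cv2.COLOR_RGB2HSV)[...,1]
u,v=map(int,proj(c,[.518,-.268,.05]));k=np.zeros(S.shape,np.uint8);a=52;k[v-a:v+a,u-a:u+a]=(S[v-a:v+a,u-a:u+a]<70)*255
e=cv2.fitEllipse(cv2.convexHull(max(cv2.findContours(k,0,1)[0],key=cv2.contourArea)));print(e,ray(c,*e[0],.05))
c=cam('scene');u,v=map(int,proj(c,[.518,-.268,.05]));cv2.imwrite('pics/s3.png',cv2.resize(c['img'][v-60:v+60,u-80:u+80,::-1],None,fx=5,fy=5))
```

```text
25.2 [ 0.45055202 -0.28347948  0.40323024]
((320.1994934082031, 126.63716888427734), (86.76046752929688, 89.7657699584961), 0.9776986837387085) [ 0.51752724 -0.26758517  0.05      ]
```

View pics/w4.png

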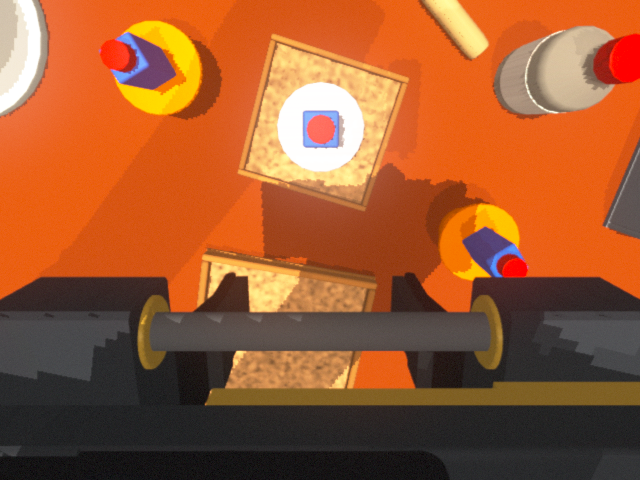

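View pics/s3.png

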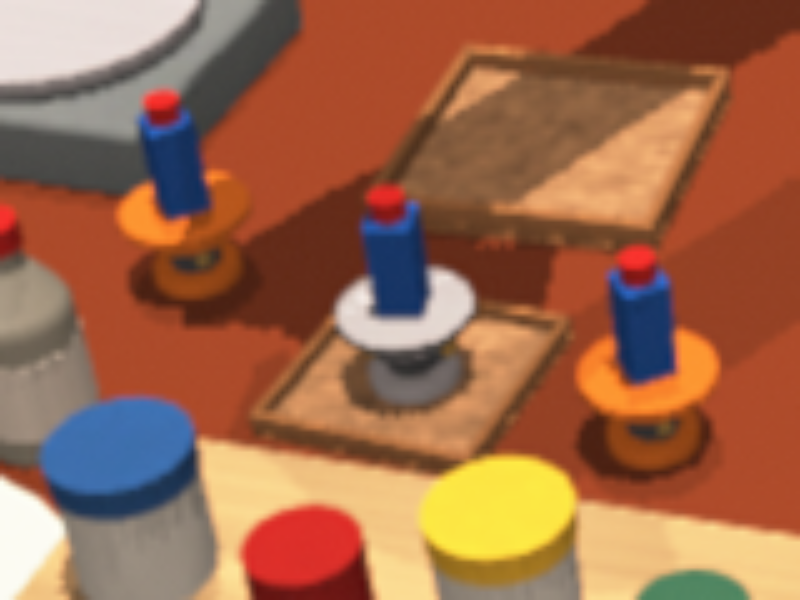

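The gauge stands upright in the tray, with its flange centre at (320,127) against a tray centre of about (321,124), so within 2–3 mm. A brass plunger shows at its waist, and nothing else has visibly moved.

```bash
python3 -c "
from bench import job; print(job.close_job())"
```

```text
the job is handed in; nothing more can be done
None
```

The job is handed in at about 25 s: the gauge went fully home in the blue-banded cream jar, the button was pressed and let up, and the gauge was drawn out and now stands upright within about 3 mm of its tray's middle, with forces around 10 N; I saw a plunger showing but did not measure how far it stood out.

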